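# Cock and fire the spring seal stamp on a sample pot

## Robot

A 7-joint arm with a two-finger parallel gripper is mounted at the origin on the work surface. World frame = base frame: x ahead of the robot, y to its left, z up, the work surface at z = 0. Lengths are in m, angles in rad, forces in N, time in s.
With the tool pointing down it reaches from about 0.35 to 0.9 m from the base axis. Payload 19.9 kg.
Tool frame: the origin (TCP) lies between the finger pads; the fingertips stand 19 mm ahead of it and the grasp point (between the pads) is the TCP; z points along the fingers, y is the direction in which the jaws open and shut (so a half turn about z gives the same grasp; the last joint's range is limited). The gripper opens to 94 mm and grips with 3 to 60 N. Pads are 16 mm wide; open, the fingers measure 119 mm over their backs; the gripper's body (75 mm by 177 mm) begins 78 mm behind the grasp point.
Start: joints at [1.153, 0.417, -0.01, 1.614, 0.005, 1.111, -0.053], TCP at [0.229, -0.581, 0.224] pointing down, gripper open.
Joint ranges: [-2.81, 2.81], [-0.39, 2.02], [-1.27, 1.25], [0.06, 2.57], [-1.19, 4.33], [0.19, 2], [-2.82, 2.82]. Speed limits (rad/s): [1.89, 1.89, 2.39, 2.39, 3.01, 3.01, 3.01].

## Interface

Orientations are given as a 3x3 rotation matrix whose columns are the frame's x, y, z axes.
In Python, from rig import robot gives the robot as it stands. Calls block until the motion is done:
- robot.move_ptp(position, orientation): joint-space move of the TCP to a pose.
- robot.move_linear(position, velocity=0.15, frame=None, threshold=None): straight line of the TCP; frame=None keeps the orientation; velocity is the mean speed in m/s. With threshold (N) it stops when the force on the tool has changed by that much, and returns True; else False.
- robot.goto_joints(angles): joint-space move.
- robot.gripper_to(opening): finger opening in m; the grip force is fixed at half the most; returns when the fingers have stopped.
- robot.pause(seconds).
- robot.ik(position, orientation): joint angles nearest the present ones, or None.
- robot.get_state(): the state.
- robot.grab_frame(name): name is "side" or "top"; returns the picture (480x640x3 uint8, red, green, blue); there is no depth.
- robot.camera_info(name): a dict with "fx", "fy", "cx", "cy" (pixels), "rvec" (rotation vector, rad) and "tvec" (3), from world to camera coordinates, as OpenCV has them. Camera axes: x right, y down, z forward; pixel columns grow to the right and rows downward; lengths in m; the calibration is good to about 2 mm. A picture is of the moment at which its call begins. camera_info takes no time and is no camera call.
A pose or a line that the arm cannot do raises robot.PlanningError and nothing moves.
- robot.sign_off(): hands the job in, once; it reports no verdict.
The state is a dict: "time": time; "qpos": joint angles; "joint_vel": joint speeds; "effort": joint torques, N m; "ee_pos": TCP position; "tool_rot": TCP orientation; "force": force on the tool from outside, world axes, zero at the start; "moment": the same for the moment, N m; "opening": finger opening in m.
Only numpy, scipy, OpenCV 4.12 (cv2) and the standard library are available. Lean on these libraries where they do the work, as an engineer would, in place of code of your own. Each camera call takes 0.05 s, during which the arm holds its last target.

## Task

Seal the sample pot clamped in the spring stamp: draw the stamp's knob straight up, with no more than a light touch on its rubber end bumper, until you feel its catch take hold, and let go so that the stamp stays cocked by itself. Then press the trip paddle down gently with shut fingers, so that the stamp fires and drives the seal pin home flush with the pot's lid, and move clear. Do not let the knob slip back before it has caught, and leave the other things on the table where they are.

Things in the scene. Friction and masses are not known exactly. Their poses are not given: they have to be found in the camera images.
- stamp: Grey spring stamp fixed to the table: base 160 x 120 x 12 mm, two posts at y = +-42 mm carrying two cross plates (top face 180 mm up, post nuts to 187 mm), on its axis the upright striker. Origin: on the table under that axis. Turned about z only; the trip paddle sticks out to its -x side. A pot with lid (top 60 mm up) is clamped under the striker, with the seal pin in it
- striker (a joint): Upward travel of the striker (m): 0 at the start, nose on the proud pin; -0.005 when the pin is home. Spring and weight pull it down with about 8 N at 0, and 0.13 N more per mm. The catch clicks in (about 2 N extra just before) at a travel set by a hidden collar, different each time, between 0.022 and 0.053; when eased down the striker then rests on the catch, at most 3 mm lower
- knob (a point): Centre of the knob's grip, 221 mm above the table at the start, on the upright axis of the striker. Grip: an aluminium cylinder 28 mm in diameter and 40 mm high (20 mm above and below this point), under a lip 36 mm in diameter and 8 mm thick. To be pinched from above, the fingers best closing along the stamp's y. It rises with the striker
- bumper: Rubber bumper, a disc 24 mm in diameter and 10 mm thick under the stamp's top plate, round the striker: the end stop of the draw. Origin as the stamp's. The striker's collar meets it about 2 mm above the travel at which the catch clicks in; it then adds about 6 N per mm to the pull. More than 14 N on it is too much
- trip: Dark steel trip lever, a bell crank with the catch's tooth at its top. Origin on its pivot, 22 mm to the stamp's -x side of the striker's axis, 112 mm up. It turns about the stamp's y when its paddle is pressed down; a spring brings it back. Cocked, it takes about 4 to 10 N at the paddle and fires after 5 to 12 mm; its stop comes at about 38 mm. More than 20 N on it is too much
- paddle (a point): Middle of the top face of the trip paddle, a flat steel plate 36 mm long (stamp's x), 34 mm wide and 6 mm thick, 80 mm out from the pivot, 115 mm above the table, free below. The place to press
- pin (a joint): How far the steel seal pin (9 mm in diameter, in the middle of the pot's lid under the striker) has been driven down, in m: 0 at the start, when it stands 5 mm proud, 0.005 flush with the lid. It moves under about 25 N
- pot_mid (a point): Centre of a loose spare sample pot, 43 mm in diameter, 50 mm high, beside the stamp; leave it
- pin_tray_mid (a point): Centre of a loose steel tray of spare pins, 70 x 50 x 18 mm, beside the stamp; leave it
- pen_mid (a point): Middle of a loose marker pen, 135 mm long, 13 mm thick, behind the stamp; leave it
- slide_box_mid (a point): Centre of a loose box of glass slides, 85 x 60 x 28 mm; leave it
- reagent_mid (a point): Centre of a loose amber bottle, 60 mm in diameter, 130 mm high; leave it
- dish_mid (a point): Centre of a loose flat clear dish, 90 mm in diameter, 18 mm high; leave it

How it is judged:
By the outcome, as a careful person would: the job done as asked, in the order asked, and still so for the second after the job is handed in, with the robot touching nothing.
It also fails if it takes over 72 s, if anything falls off the work surface, if the arm or the gripper's body presses on something with over 40 N, if the wrist force passes 120 N, or if a joint passes its speed limit or range.

## Working session

There is one attempt and no reset: what is moved stays moved. The work goes in short steps, each a Python script; the robot and the scene stay as the last script left them, time stands still between calls to the robot, and variables do not carry over. Pictures are saved under pics/ and viewed, and the job is handed in when it is done.

```bash
ls; mkdir -p pics; python3 - <<'E'
from rig import robot
import cv2
for n in("side","top"):
    f=robot.grab_frame(n); cv2.imwrite(f"pics/{n}0.png",f[:,:,::-1]); print(n,robot.camera_info(n))
s=robot.get_state();print(s)
E
```

```text
pics
side {'fx': 597.3555698549293, 'fy': 597.3555698549293, 'cx': 321.4856936205099, 'cy': 242.99939685063978, 'rvec': array([ 2.1367971 ,  0.73023477, -0.38332976]), 'tvec': array([-0.46698367, -0.0949643 ,  1.74812833])}
top {'fx': 438.2892024541191, 'fy': 438.2892024541191, 'cx': 319.6419934413437, 'cy': 234.76911164211668, 'rvec': array([ 2.02431424, -2.18075962,  0.2416086 ]), 'tvec': array([0.04479291, 0.59211309, 1.13095846])}
{'time': 0.1, 'qpos': array([ 1.15348327,  0.41792353, -0.01033628,  1.61408455,  0.00469493,
        1.11071505, -0.05299547]), 'joint_vel': array([-8.66852969e-04, -4.79552746e-04, -2.53120667e-04, -1.91034251e-03,
       -1.52881264e-03,  6.69135556e-05, -1.08921754e-03]), 'effort': array([ 8.98671151e-04, -8.52585411e+01,  6.40039053e-01, -4.26699114e+01,
       -4.88779403e-02,  1.62881333e-02, -2.13069029e-06]), 'ee_pos': array([ 0.2292897 , -0.58108612,  0.22389428]), 'tool_rot': array([[ 9.30194612e-01,  3.67066432e-01, -4.68535913e-04],
       [ 3.67066724e-01, -9.30194074e-01,  1.00220728e-03],
       [-6.79526807e-05, -1.10423175e-03, -9.99999388e-01]]), 'force': array([-0.19979072,  0.01082683, -0.11484892]), 'moment': array([ 0.00968869,  0.01993887, -0.03334114]), 'opening': 0.09375355315403344}
```

View pics/side0.png

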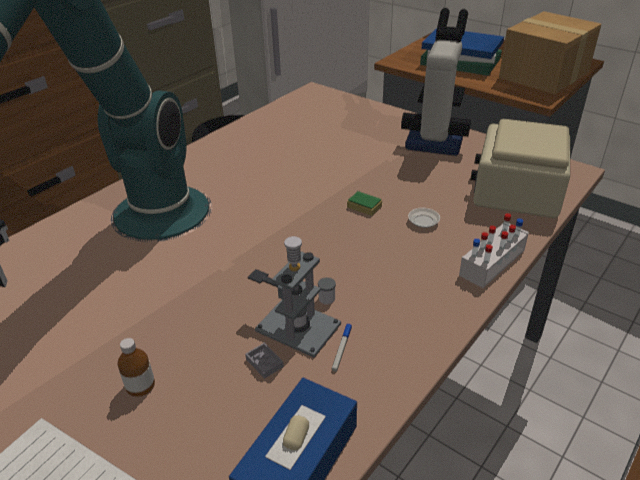

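View pics/top0.png

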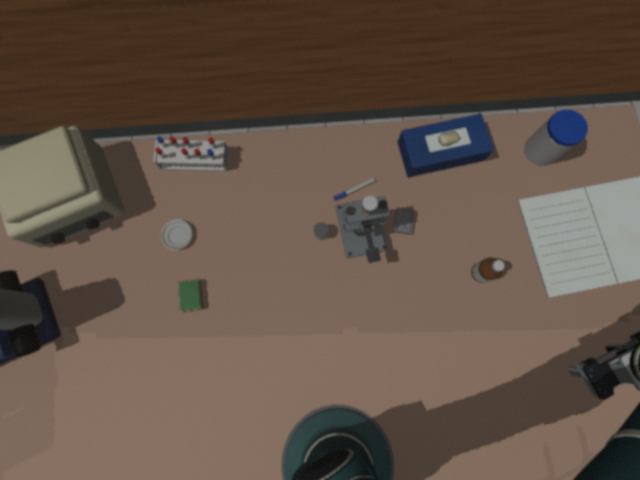

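The side view shows the stamp at about (297,300), with its knob at (293,248) and its paddle at (262,275). In the top view the knob is at about (371,204) and the paddle at (373,254). I'll zoom in on both.

```bash
python3 - <<'E'
import cv2
a=cv2.imread("pics/side0.png")[225:375,230:380]; cv2.imwrite("pics/side0z.png",cv2.resize(a,(600,600),interpolation=cv2.INTER_CUBIC))
a=cv2.imread("pics/top0.png")[170:280,310:430]; cv2.imwrite("pics/top0z.png",cv2.resize(a,(600,550),interpolation=cv2.INTER_CUBIC))
E
```

```text
(no output)
```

View pics/side0z.png

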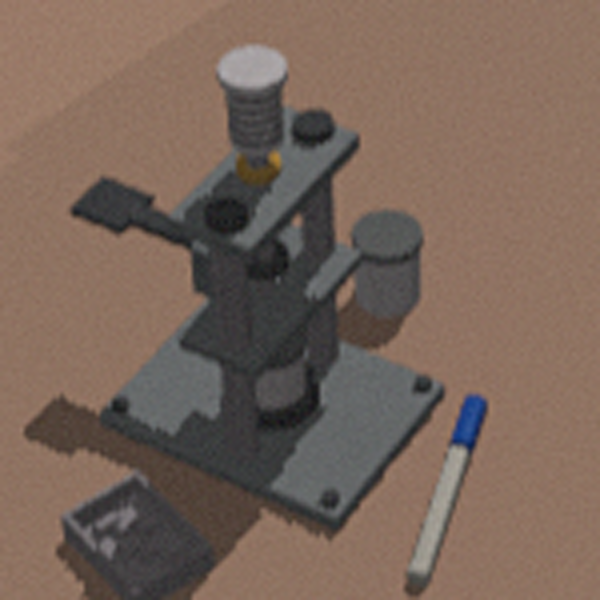

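View pics/top0z.png

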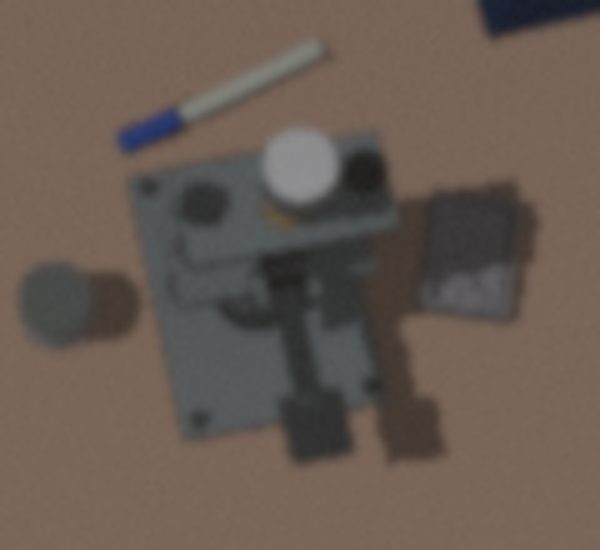

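```bash
cat > h.py <<'E'
import numpy as np, cv2
from rig import robot
C={n:robot.camera_info(n) for n in("side","top")}
def proj(n,P):
    c=C[n];K=np.array([[c['fx'],0,c['cx']],[0,c['fy'],c['cy']],[0,0,1]])
    return cv2.projectPoints(np.atleast_2d(np.array(P,float)),c['rvec'],c['tvec'],K,None)[0][:,0]
E
python3 - <<'E'
from h import *
from scipy.optimize import least_squares
L=np.array([[0,0,.249],[0,.042,.187],[0,-.042,.187],[-.102,0,.115]])
t=np.array([[300,163],[203,204],[366,172],[317,428]])/5+[310,170]-.4
s=np.array([[253,67],[313,125],[227,212],[113,205]])/4+[230,225]-.4
def W(p):
    c,si=np.cos(p[2]),np.sin(p[2]);R=np.array([[c,-si,0],[si,c,0],[0,0,1]]);return L@R.T+[p[0],p[1],0]
def f(p,w=(1,1)): 
    q=W(p);return np.r_[((proj("top",q)-t)*w[0]).ravel(),((proj("side",q)-s)*w[1]).ravel()]
for w in((1,1),(1,0),(0,1)):
  r=least_squares(f,[.6,0,0],x_scale=[.1,.1,1],args=(w,));print(w,r.x,np.round(f(r.x).reshape(-1,2),2).tolist())
r=least_squares(f,[.6,0,0],x_scale=[.1,.1,1]);x=r.x;print(W(x))
E
```

```text
(1, 1) [ 0.62563112 -0.12000649  0.13447816] [[-0.06, -1.65], [0.21, 1.0], [0.52, 0.64], [0.16, -2.39], [1.45, 0.24], [-1.58, -1.78], [-1.71, -0.99], [0.82, -0.36]]
(1, 0) [ 0.62415242 -0.11958434  0.12443047] [[-0.18, -1.04], [0.05, 1.42], [0.45, 1.38], [-0.33, -1.74], [1.03, -0.13], [-1.82, -2.08], [-2.29, -1.45], [0.73, -0.98]]
(0, 1) [ 0.6276242  -0.12130665  0.14351651] [[0.41, -2.5], [0.69, 0.33], [0.91, -0.31], [0.93, -3.26], [1.79, 0.91], [-1.4, -1.18], [-1.23, -0.21], [0.84, 0.54]]
[[ 0.62563112 -0.12000649  0.249     ]
 [ 0.62000004 -0.07838569  0.187     ]
 [ 0.63126219 -0.16162729  0.187     ]
 [ 0.52455203 -0.13368196  0.115     ]]
```

```bash
python3 - <<'E'
from h import *
from scipy.optimize import least_squares
t=np.array([[300,163],[203,204],[366,172],[317,428]])/5+[310,170]-.4
s=np.array([[253,67],[313,125],[227,212],[113,205]])/4+[230,225]-.4
def W(p):
    L=np.array([[0,0,.249],[p[3],.042,.187],[p[3],-.042,.187],[-.102,0,.115]])
    c,si=np.cos(p[2]),np.sin(p[2]);R=np.array([[c,-si,0],[si,c,0],[0,0,1]]);return L@R.T+[p[0],p[1],0]
def f(p): 
    q=W(p);return np.r_[((proj("top",q)-t)).ravel(),((proj("side",q)-s)).ravel()]
r=least_squares(f,[.6,0,0,0],x_scale=[.1,.1,1,.1]);print(r.x,np.round(f(r.x).reshape(-1,2),2).tolist())
x=r.x
# draw overlay
c,si=np.cos(x[2]),np.sin(x[2]);R=np.array([[c,-si,0],[si,c,0],[0,0,1]])
T=lambda L:np.array(L)@R.T+[x[0],x[1],0]
a=np.linspace(0,6.283,60)
polys=[T([[r0*np.cos(u),r0*np.sin(u),z] for u in a]) for r0,z in((.018,.249),(.018,.241),(.014,.201))]
polys+=[T([[-.102+i*.018,j*.017,.115] for i,j in((-1,-1),(1,-1),(1,1),(-1,1),(-1,-1))])]
polys+=[T([[i*.08,j*.06,.012] for i,j in((-1,-1),(1,-1),(1,1),(-1,1),(-1,-1))])]
for n,(X,Y,w,h),k in(("side",(230,225,150,150),4),("top",(310,170,120,110),5)):
    im=cv2.imread(f"pics/{n}0.png")[Y:Y+h,X:X+w];im=cv2.resize(im,None,fx=k,fy=k,interpolation=cv2.INTER_CUBIC)
    for P in polys: cv2.polylines(im,[np.int32((proj(n,P)+.5-[X,Y])*k)],False,(0,255,0),1)
    cv2.imwrite(f"pics/{n}0o.png",im)
E
```

```text
[ 0.62197704 -0.12063531  0.12704663  0.0073494 ] [[0.36, -0.18], [-0.07, -0.52], [0.27, -0.63], [0.26, -0.97], [-0.12, -0.27], [-0.05, -1.17], [-0.39, -0.41], [-0.37, -1.05]]
```

View pics/side0o.png

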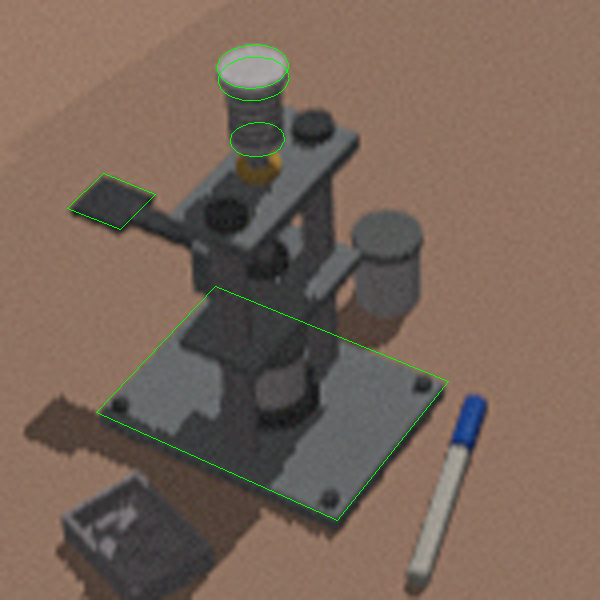

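View pics/top0o.png

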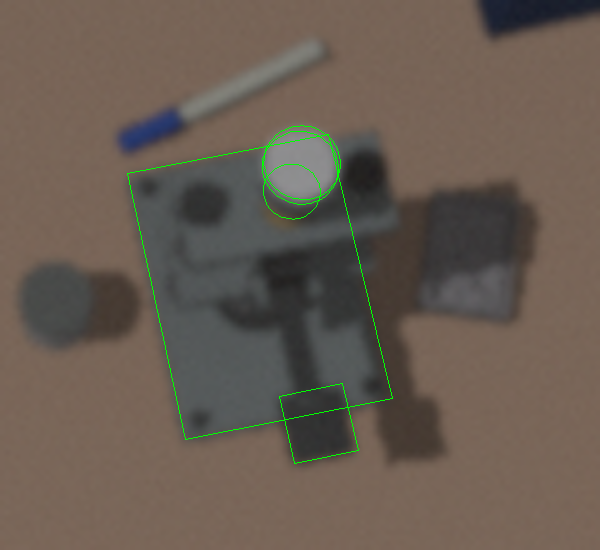

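```bash
cat >> h.py <<'E'
S=np.array([0.6220,-0.1206]);yaw=.127
c_,s_=np.cos(yaw),np.sin(yaw)
X=np.array([c_,s_,0]);Yt=np.array([s_,-c_,0]);R=np.column_stack([X,Yt,[0,0,-1.]])
def st(x,y,z): return np.array([S[0]+c_*x-s_*y,S[1]+s_*x+c_*y,z])
def show(tag=""):
    s=robot.get_state();print(tag,"t%.2f"%s['time'],np.round(s['ee_pos'],4),"F",np.round(s['force'],2),"M",np.round(s['moment'],2),"op %.4f"%s['opening']);return s
def shot(n,f,box,k):
    im=robot.grab_frame(n)[:,:,::-1];x,y,w,h=box
    cv2.imwrite(f,cv2.resize(im[y:y+h,x:x+w],None,fx=k,fy=k,interpolation=cv2.INTER_CUBIC))
E
python3 - <<'E'
from h import *
s=robot.get_state();p=s['ee_pos'].copy();p[2]=.33
robot.move_linear(p,.15);show()
robot.move_ptp(st(0,0,.33),R);show()
robot.move_linear(st(0,0,.27),.1);show()
shot("side","pics/side1.png",(200,175,200,200),3);shot("top","pics/top1.png",(290,150,160,120),5)
E
```

```text
t0.95 [ 0.2292 -0.5807  0.3289] F [-0.11 -0.42 -1.55] M [-0.01 -0.03 -0.03] op 0.0942
 t3.12 [ 0.6218 -0.1217  0.3299] F [ 1.08 -0.35  0.03] M [ 0.01  0.03 -0.06] op 0.0943
 t3.87 [ 0.6223 -0.1206  0.2706] F [0.55 0.42 0.75] M [-0.02  0.06 -0.07] op 0.0939
```

View pics/side1.png

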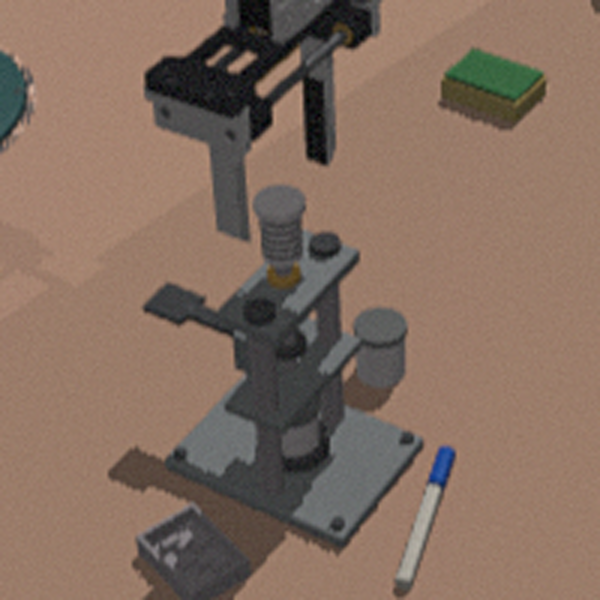

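View pics/top1.png

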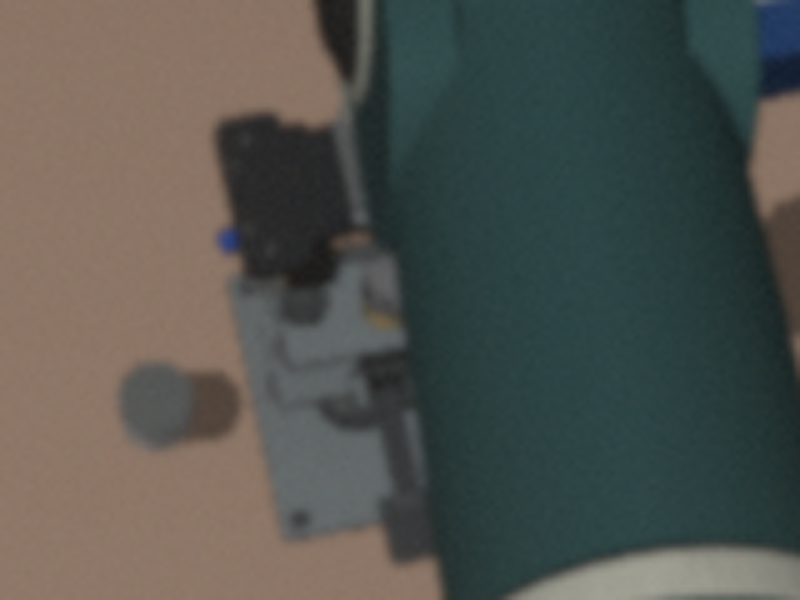

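The fingers straddle the knob on the correct axis: tips at about (232,237) and (319,163), with the knob lip at (280,203). I'll descend and grip.

```bash
python3 - <<'E'
from h import *
print(robot.move_linear(st(0,0,.221),.05,threshold=8));robot.pause(.2);show()
print(np.round([robot.get_state()['force'] for _ in range(1)],2))
robot.gripper_to(.02);show()
robot.pause(.3);show()
E
```

```text
False
 t5.30 [ 0.6221 -0.1206  0.2212] F [ 0.37 -0.61  0.77] M [0.03 0.01 0.01] op 0.0942
[[ 0.37 -0.61  0.77]]
 t6.25 [ 0.6218 -0.1189  0.2209] F [-2.34  7.88  1.66] M [ 1.68  0.58 -0.01] op 0.0348
 t6.55 [ 0.6218 -0.1189  0.2209] F [-2.56  7.88  0.85] M [1.59 0.51 0.01] op 0.0351
```

```bash
python3 - <<'E'
from h import *
shot("side","pics/side2.png",(230,190,120,120),5)
E
```

```text
(no output)
```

View pics/side2.png

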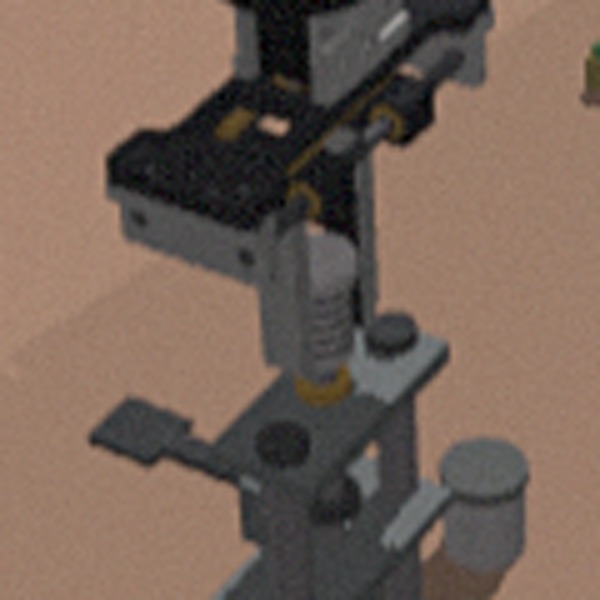

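The opening is 35 mm, so the fingers closed on the 36 mm lip and not on the 28 mm grip. I'll open, shift 1.7 mm in y, go lower and grip again.

```bash
sed -i 's/^S=.*/S=np.array([0.6218,-0.1188]);yaw=.127/' h.py; python3 - <<'E'
from h import *
robot.gripper_to(.094);show()
print(robot.move_linear(st(0,0,.212),.04,threshold=6));robot.pause(.15);show()
robot.gripper_to(.02);robot.pause(.2);show()
shot("side","pics/side3.png",(230,190,120,120),5)
E
```

```text
t7.62 [ 0.622  -0.1206  0.221 ] F [-0.66  0.68 -0.67] M [0.02 0.01 0.05] op 0.0942
False
 t8.15 [ 0.6219 -0.1188  0.2121] F [-0.71 -0.42 -0.19] M [ 0.1  -0.01 -0.02] op 0.0940
 t9.30 [ 0.6218 -0.1188  0.212 ] F [-0.03  0.35 -0.61] M [-0.01 -0.04  0.02] op 0.0349
```

View pics/side3.png

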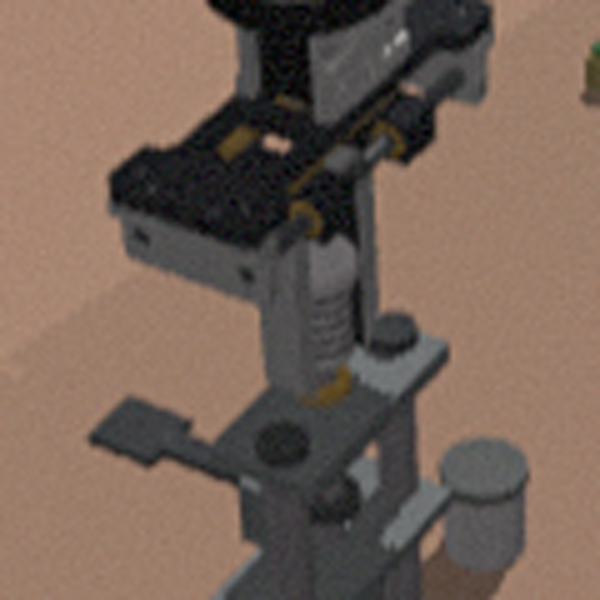

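```bash
python3 - <<'E'
from h import *
im=cv2.imread("pics/side3.png")
im=cv2.resize(im[160:460,200:460],None,fx=2,fy=2)
def dr(P,col):
    p=((proj("side",P)+.5-[230,190])*5-[200,160])*2
    cv2.polylines(im,[np.int32(p)],False,col,1)
a=np.linspace(0,6.283,60)
for r,z in((.018,.249),(.018,.241),(.014,.201)): dr([st(r*np.cos(u),r*np.sin(u),z) for u in a],(0,255,0))
for h,c in((.014,(0,0,255)),(.0175,(255,0,0))):
    dr([st(.008,-h,.193),st(.008,-h,.27)],c);dr([st(-.008,h,.193),st(.008,h,.193),st(.008,h,.27)],c)
cv2.imwrite("pics/side3o.png",im)
# ik tilt feasibility
for th in (30,40,45,50,60,75,90):
    t=np.radians(th);z=np.cos(t)*np.array([0,0,-1.])+np.sin(t)*X;y=Yt;x=np.cross(y,z)
    q=robot.ik(st(0,0,.216),np.column_stack([x,y,z]));q2=robot.ik(st(0,0,.275),np.column_stack([x,y,z]));print(th,None if q is None else np.round(q,2),q2 is not None)
print(np.round(robot.get_state()['qpos'],2))
E
```

```text
30 [ 0.68  0.27 -0.52  1.99 -0.08  0.42 -1.17] True
40 [ 0.74  0.24 -0.54  2.11 -0.63  0.21 -0.61] True
45 None True
50 [ 0.8   0.26 -0.56  2.21  4.25  0.22  0.83] False
60 [ 1.27  0.49 -1.08  2.29  3.38  0.35  1.91] True
75 [ 1.17  0.63 -0.91  2.37  3.56  0.78  1.89] True
90 [-0.53  1.21  1.07  2.42  3.25  1.89  0.64] True
[ 0.42  0.47 -0.37  1.59  0.19  1.11 -1.45]
```

View pics/side3o.png

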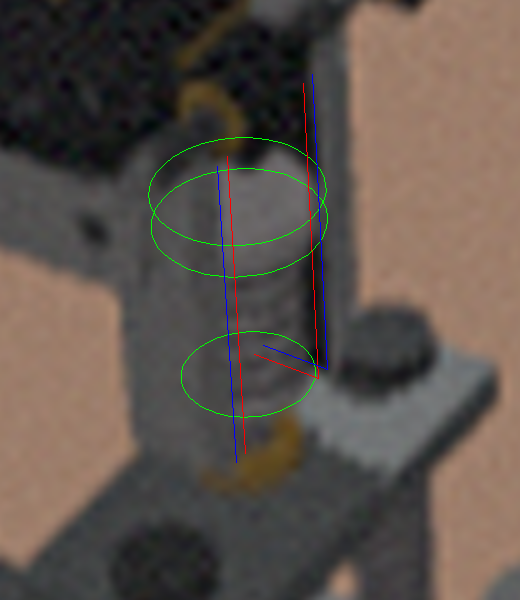

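The overlay shows the flat fingers closing at 35 mm, on the lip edge (blue lines), clear of the grip surface. That holds at any depth when pinching from above. I'll re-grip with the pad centres level with the lip and test the friction with a short pull.

```bash
cat >> h.py <<'E'
def favg(n=5,dt=.02):
    F=[]
    for _ in range(n):
        robot.pause(dt);s=robot.get_state();F.append(s['force'])
    return np.mean(F,0),s
E
python3 - <<'E'
from h import *
robot.gripper_to(.06)
robot.move_linear(st(0,0,.238),.06);F,s=favg(8);print(F)
np.save("f0.npy",F)
robot.gripper_to(.02);F,s=favg(8);show();print(F)
robot.move_linear(st(0,0,.240),.02);F,s=favg(6);show();print(F)
robot.move_linear(st(0,0,.243),.02);F,s=favg(6);show();print(F)
E
```

```text
[ 0.08969871 -0.11055192 -0.08472349]
 t11.32 [ 0.6218 -0.1188  0.2379] F [-0.28  0.16 -0.55] M [-0.03 -0.07  0.03] op 0.0349
[ 0.13286355 -0.11127974 -0.9505986 ]
 t11.67 [ 0.6217 -0.1188  0.2397] F [ 3.1  -0.89 -8.71] M [-0.11 -0.7   0.01] op 0.0352
[ 3.09680227 -0.61668064 -8.62045906]
 t12.07 [ 0.6217 -0.1188  0.2429] F [ 3.49 -0.51 -8.72] M [-0.15 -0.62  0.03] op 0.0347
[ 2.7189063  -0.41376232 -8.64209639]
```

```bash
python3 - <<'E'
from h import *
print(robot.move_linear(st(0,0,.257),.03,threshold=5));F,s=favg(6);show();print(F)
shot("side","pics/side4.png",(230,170,120,120),5)
E
```

```text
False
 t12.78 [ 0.6218 -0.1188  0.2569] F [  2.47  -0.69 -10.31] M [-0.16 -0.56  0.07] op 0.0350
[  2.3537741   -0.281623   -10.52262021]
```

View pics/side4.png

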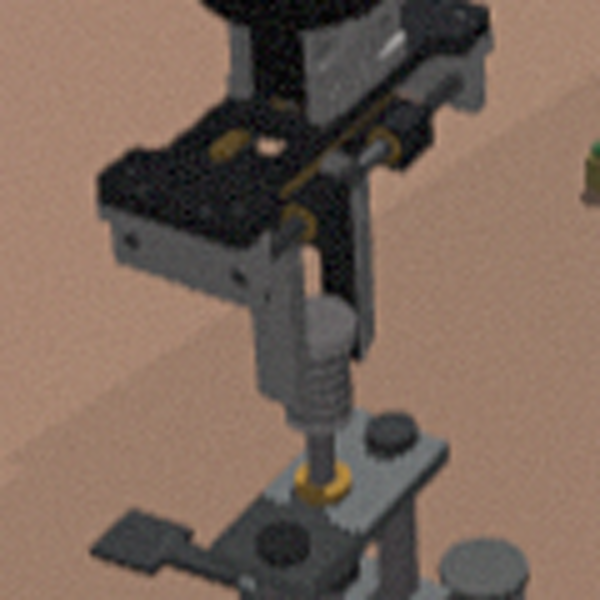

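The knob is up about 19 mm, with the shank now visible at (320,450), and the pull has risen as the spring predicts, so nothing is slipping. I'll step up now, watching for the click and the bumper.

```bash
cat > draw.py <<'E'
from h import *
import json
z=robot.get_state()['ee_pos'][2]; z=round(z,4)
base=8.5+.85  # fz magnitude model incl. offset: |F|=8.6 at 3mm
def model(z): return 8.5+.12*(z-.2385)*1e3
t0=robot.get_state()['time'];log=[];hit=False
while z<.297 and robot.get_state()['time']-t0<22:
    z+=.0006
    robot.move_linear(st(0,0,z),.012)
    F,s=favg(3,.015);ex=-F[2]-model(s['ee_pos'][2])
    log.append((round((z-.238)*1e3,1),round(-F[2],2),round(ex,2)))
    if ex>3.2:
        F,s=favg(4,.015);ex=-F[2]-model(s['ee_pos'][2]);print("recheck",ex)
        if ex>3.0: hit=True;break
    if ex<-4: print("LOAD LOST");break
print(hit,robot.get_state()['time']);print(log)
E
python3 draw.py
```

```text
recheck 4.0350103535280635
True 22.2
[(np.float64(19.5), np.float64(13.13), np.float64(2.37)), (np.float64(20.1), np.float64(12.15), np.float64(1.3)), (np.float64(20.7), np.float64(12.26), np.float64(1.33)), (np.float64(21.3), np.float64(12.09), np.float64(1.09)), (np.float64(21.9), np.float64(12.24), np.float64(1.17)), (np.float64(22.5), np.float64(10.21), np.float64(-0.96)), (np.float64(23.1), np.float64(9.81), np.float64(-1.41)), (np.float64(23.7), np.float64(10.85), np.float64(-0.43)), (np.float64(24.3), np.float64(12.0), np.float64(0.64)), (np.float64(24.9), np.float64(11.56), np.float64(0.12)), (np.float64(25.5), np.float64(11.82), np.float64(0.32)), (np.float64(26.1), np.float64(11.94), np.float64(0.36)), (np.float64(26.7), np.float64(11.81), np.float64(0.16)), (np.float64(27.3), np.float64(12.31), np.float64(0.59)), (np.float64(27.9), np.float64(12.28), np.float64(0.48)), (np.float64(28.5), np.float64(12.42), np.float64(0.55)), (np.float64(29.1), np.float64(11.83), np.float64(-0.11)), (np.float64(29.7), np.float64(12.69), np.float64(0.68)), (np.float64(30.3), np.float64(11.2), np.float64(-0.89)), (np.float64(30.9), np.float64(11.95), np.float64(-0.21)), (np.float64(31.5), np.float64(11.45), np.float64(-0.77)), (np.float64(32.1), np.float64(12.11), np.float64(-0.18)), (np.float64(32.7), np.float64(11.89), np.float64(-0.48)), (np.float64(33.3), np.float64(12.12), np.float64(-0.31)), (np.float64(33.9), np.float64(12.35), np.float64(-0.17)), (np.float64(34.5), np.float64(12.1), np.float64(-0.49)), (np.float64(35.1), np.float64(12.68), np.float64(0.03)), (np.float64(35.7), np.float64(12.37), np.float64(-0.36)), (np.float64(36.3), np.float64(12.37), np.float64(-0.43)), (np.float64(36.9), np.float64(14.39), np.float64(1.53)), (np.float64(37.5), np.float64(17.38), np.float64(4.46))]
```

At 37.5 mm the pull rises at about 5 N/mm, which means the collar is lightly on the bumper (about 4 N). I'll ease down in small steps to confirm the catch takes the load.

```bash
cat > ease.py <<'E'
from h import *
z=.2755
while z>.2687:
    z-=.0005
    robot.move_linear(st(0,0,z),.012)
    F,s=favg(3,.015);print(round((z-.238)*1e3,1),round(-F[2],2),end=" | ")
    if -F[2]<3.0: print("on catch");break
show()
E
python3 ease.py
```

```text
37.0 16.02 | 36.5 13.51 | 36.0 12.88 | 35.5 12.61 | 35.0 12.19 | 34.5 12.3 | 34.0 6.08 | 33.5 0.3 | on catch
 t24.60 [ 0.6219 -0.1188  0.2722] F [-6.51 -0.72 -0.54] M [-0.09  1.39  0.01] op 0.0351
```

The load dropped from 12 N to 0 at about 34 mm, so the striker is resting on its catch. I'll let go and back off.

```bash
python3 - <<'E'
from h import *
robot.gripper_to(.07);show()
robot.move_linear(st(0,0,.345),.15);show()
shot("side","pics/side5.png",(220,170,140,140),4)
E
```

```text
t25.32 [ 0.6218 -0.1188  0.2715] F [-0.13  0.52 -0.07] M [-0.02  0.   -0.01] op 0.0701
 t25.96 [ 0.6215 -0.1188  0.3441] F [-0.39 -0.63 -0.4 ] M [0.   0.04 0.02] op 0.0699
```

View pics/side5.png

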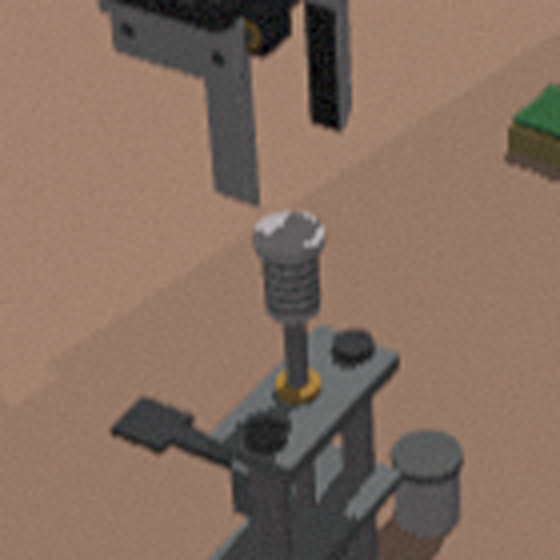

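The knob stays up, at about (290,235), with the shank exposed. Next I'll shut the fingers and press the paddle.

```bash
python3 - <<'E'
from h import *
robot.move_linear(st(-.104,0,.345),.2)
robot.gripper_to(0.0);show()
robot.move_linear(st(-.104,0,.150),.15);F,s=favg(5);print(F);np.save("f1.npy",F);show()
shot("side","pics/side6.png",(220,170,140,140),4);shot("top","pics/top6.png",(310,170,120,110),5)
E
```

```text
t27.79 [ 0.5186 -0.132   0.345 ] F [-0.49  0.79 -0.52] M [-0.03 -0.02  0.07] op 0.0007
[-0.14395393  0.05663932 -0.2166023 ]
 t29.32 [ 0.519  -0.132   0.1507] F [ 0.21 -0.57 -0.01] M [-0.02  0.01  0.01] op 0.0004
```

View pics/side6.png

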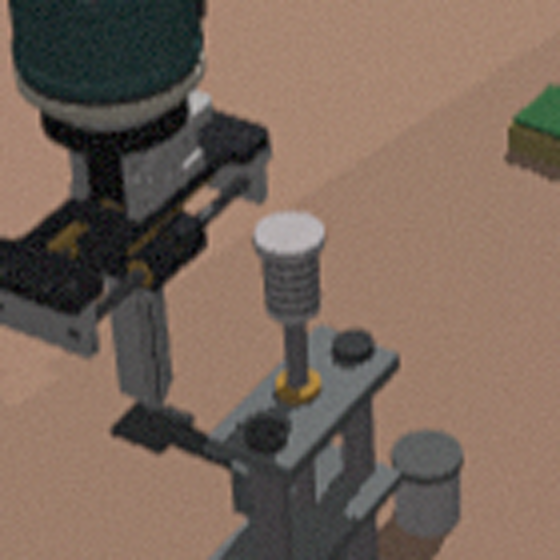

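View pics/top6.png

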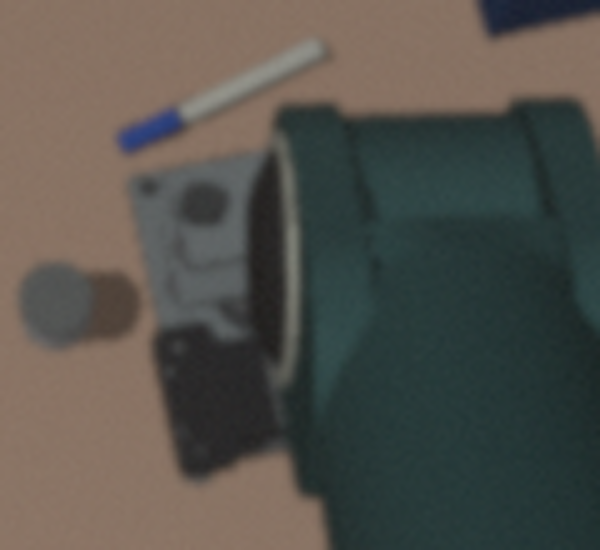

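The shut fingers are above the paddle: tip at (143,398), paddle centre at (152,424). I'll press in small steps with a force guard.

```bash
python3 - <<'E'
from h import *
f0=np.load("f1.npy")
print(robot.move_linear(st(-.104,0,.130),.02,threshold=2.5));s=show()
z=s['ee_pos'][2];zc=z;pk=0
while z>zc-.022:
    z-=.0008
    robot.move_linear(st(-.104,0,z),.016)
    F,s=favg(2,.015);f=F[2]-f0[2];pk=max(pk,f);print(round((zc-z)*1e3,1),round(f,1),end=" | ")
    if f>15: print("STOP high");break
    if pk>4 and f<pk-2.5: print("drop -> fired?");break
show()
shot("side","pics/side7.png",(220,170,140,140),4)
E
```

```text
True
 t30.19 [ 0.5185 -0.1319  0.1335] F [-0.33 -0.97  5.09] M [-0.02 -0.04  0.  ] op 0.0004
0.8 5.8 | 1.6 5.4 | 2.4 5.2 | 3.2 6.1 | 4.0 5.3 | 4.8 5.5 | 5.6 5.5 | 6.4 3.9 | 7.2 2.2 | drop -> fired?
 t32.74 [ 0.5186 -0.132   0.1262] F [ 0.15 -0.05  2.23] M [ 0.04 -0.11 -0.02] op 0.0003
```

View pics/side7.png

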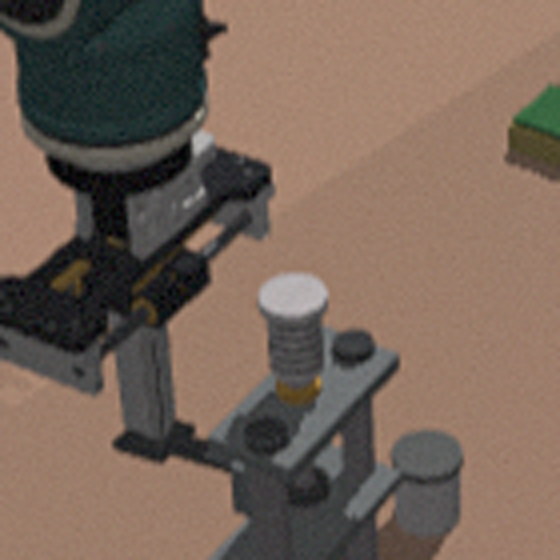

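It fired and the knob dropped to (293,298). I'll move clear and compare the knob height with the first picture.

```bash
python3 - <<'E'
from h import *
robot.move_linear(st(-.104,0,.20),.06);
robot.move_linear(st(-.104,0,.36),.2)
p=robot.get_state()['ee_pos'].copy()
robot.move_linear([.42,-.35,.40],.25)
robot.pause(.3);show()
f=robot.grab_frame("side")[:,:,::-1];cv2.imwrite("pics/side8.png",f)
g=robot.grab_frame("top")[:,:,::-1];cv2.imwrite("pics/top8.png",g)
a=cv2.imread("pics/side0.png")
def patch(i,x,y,w,h): return cv2.cvtColor(i[y:y+h,x:x+w].copy(),cv2.COLOR_BGR2GRAY)
up=lambda i:cv2.resize(i,None,fx=8,fy=8,interpolation=cv2.INTER_CUBIC)
T=up(patch(a,282,234,22,26));r=cv2.matchTemplate(up(patch(f,274,226,38,46)),T,cv2.TM_CCOEFF_NORMED)
_,v,_,l=cv2.minMaxLoc(r);print("shift px",np.array(l)/8-8,v)
o=proj("side",[st(0,0,.249),st(0,0,.244)]);print("5mm =",o[1]-o[0])
im=np.hstack([a[225:375,230:380],f[225:375,230:380]]);cv2.imwrite("pics/cmp.png",cv2.resize(im,(800,400),interpolation=cv2.INTER_CUBIC))
t0=cv2.imread("pics/top0.png");d=cv2.absdiff(t0,g).max(2)
cv2.imwrite("pics/cmpt.png",np.vstack([g[120:320,100:560]]))
E
```

```text
t36.53 [ 0.4203 -0.3495  0.4   ] F [0.47 0.49 0.63] M [0.   0.   0.08] op 0.0004
shift px [0.125 1.875] 0.9897786378860474
5mm = [0.11851923 1.94732112]
```

View pics/cmp.png

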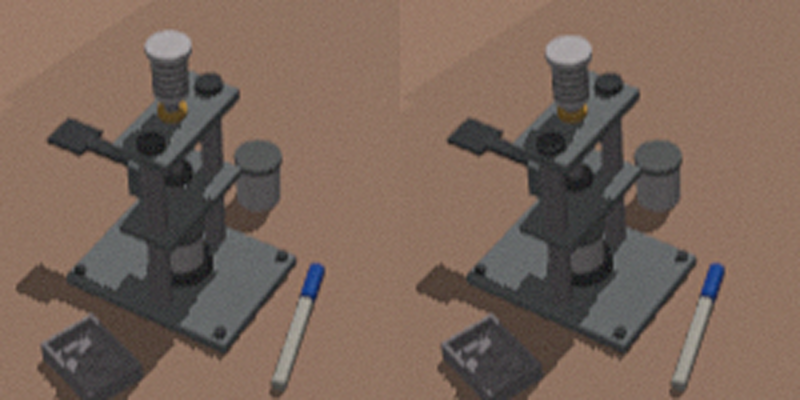

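View pics/top8.png

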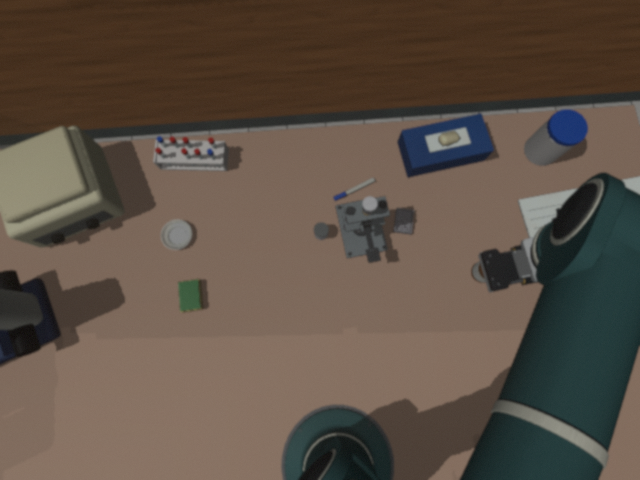

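The knob now sits 1.88 px below its starting position, and 5 mm should show as 1.95 px, so the pin is home. The paddle has sprung back. The pen, tray and spare pot haven't moved, and the arm is clear: the gripper is at (510,268) in the top view, with its fingertips at z = 0.38, well above the 0.13 m bottle.

```bash
python3 -c "
from rig import robot
print(robot.sign_off())"
```

```text
the job is handed in; nothing more can be done
None
```

The stamp was cocked and fired, the seal pin looks home, and I handed the job in with the arm clear at about 36.5 s.

- **Grip:** The first two closings read 35 mm instead of 28 mm. The flat fingers meet the 36 mm lip when pinching from above, so I re-gripped with the pads on the lip. I saw no slip during the draw.
- **Draw:** I did not see the 2 N click clearly in the force readings. I drew to 37.5 mm, where the bumper added about 4 N (limit 14 N). Easing down, the load fell from 12 N to 0 at about 34 mm, so the catch had taken hold. After I let go, the picture showed the striker staying cocked.
- **Firing:** I pressed the paddle with shut fingers, at about 6 N peak (limit 20 N). The force dropped at about 7 mm and the knob fell.
- **Last checks:** The knob sits 1.88 px lower than at the start, where 5 mm should show as 1.95 px, so the pin should be flush. I couldn't see the pin itself, so this comes only from the knob height. The paddle is back up. The pen, tray, spare pot, slide box and dish look unmoved by eye. The bottle was partly hidden under the gripper in the last top view, about 0.25 m below it, and I did not check it in the last side picture.

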